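# Lock the child-safe tub

## Robot

A 6-joint arm with a two-finger parallel gripper is mounted at the origin on the work surface. World frame = base frame: x ahead of the robot, y to its left, z up, the work surface at z = 0. Lengths are in m, angles in degrees, forces in N, time in s.
With the tool pointing down it reaches from about 0.25 to 0.8 m from the base axis. Payload 3.9 kg.
Tool frame: the origin (TCP) lies on the centre line of the jaws, within the pads' length; the fingertips stand manip.tip_extent ahead of it and the grasp point (between the pads) lies 6 mm ahead of it (manip.tip_extent is the distance from the TCP to the fingertips, in m); z points along the fingers, y is the direction in which the jaws open and shut (so a half turn about z gives the same grasp; the last joint's range is limited). The gripper opens to 85 mm and grips with 20 to 120 N. Pads are 22 mm wide; open, the fingers measure 114 mm over their backs; the gripper's body (76 mm by 85 mm) begins 54 mm behind the grasp point. The pads swing forward as they close: fully open they stand 13 mm farther back than shut.
Start: joints at [68.984, 14.897, -7.913, 67.191, 0, 90], TCP at [0.188, 0.49, 0.256] pointing down, gripper open.
Joint ranges: [-159.42, 159.42], [-47.68, 98.78], [-73.54, 78.23], [-108.79, 121.32], [-90, 84.71], [-180, 180]. Speed limits (degrees/s): [147.25, 147.25, 180, 180, 180, 180].

## Interface

Orientations are given as [roll, pitch, yaw] about the fixed x, y, z axes, in that order (R = Rz(yaw) Ry(pitch) Rx(roll)).
In Python, from rig import get_state, vision, manip, silhouettes, landmark_of gives the robot as it stands. The module is installed in compiled form; this text tells all that it offers.
- The arm moves only by the tool send_rows, never from a script. Its argument "motion" is one flat list of numbers, 5 for each row, row after row: the opening, from -1 (shut) to 1 (fully open), so that 0 is half open, then the shift along the world's x, y, z in mm, then the turn about the world's z in rad. In form: [fingers, dx, dy, dz, spin, fingers, dx, dy, dz, spin, ...]. A call has 1 to 10 rows; each row is the pose to reach, as a shift and turn from the pose commanded when the call began; what a row does not reach only later rows make up. A row lasts 1/12 s, in which the tool goes at most 41.7 mm and 7.16 degrees, less where a joint would pass 70% of its speed; a pose out of reach is approached as far as the arm can. A call with a gripper value outside its range is refused whole. The fingers move at their own pace and stop on an object; the grip force is fixed at half the most. Time passes only in rows, so rows that repeat a pose let the fingers close. It gives the time, the measured TCP pose, the force and the opening at its end, in the units of the state.
- get_state(): the state, without advancing time (a new reading comes with each control period).
- vision.read_camera(name): name is "scene" or "top"; returns a dict with "frame" (384x512x3 uint8, red, green, blue), "depth" (384x512 float32, m along the optical axis (not along the pixel's ray), 0 where there is no reading), "K" (3x3 intrinsics, pixels), "R" (3x3) and "t" (3): a world point X has camera coordinates R X + t. Camera axes: x right, y down, z forward; pixel columns grow to the right and rows downward; lengths in m; the calibration is good to about 2 mm. A picture is of the moment at which its call begins.
- manip.close_job(): hands the job in, once; it reports no verdict.
Trained networks look in a picture, given as the dict that the camera call returned (one of the last four; its "shot" number tells which), for a name from the list of things; names that differ only in an ending like _2 or _b are one class to them, and where a whole thing is asked for, a point or a joint stands for the part that bears it (a point fixed in the world has none). Each returns a list of dicts, best first, with "confidence" (0 to 1); they miss things now and then, are a little off and sometimes report something else, mostly with a low value. They report only what shows in the picture. A call takes as long as a camera call.
- silhouettes(label, picture): "pixels" (384x512 bool, what is visible of it).
- landmark_of(label, picture): "xyz" ([x, y, z] in m, in the coordinates of the camera as it stood for that picture, good to about 4 mm: a listed point, or the origin of a listed thing).
The state is a dict: "clock": time; "q": joint angles; "dq": joint speeds; "joint_efforts": joint torques, N m; "ee_pos": TCP position; "orientation": TCP orientation; "ft_force": force on the tool from outside, world axes, zero at the start; "torque": the same for the moment, N m; "opening": finger opening in m.
Only numpy, scipy, OpenCV 4.12 (cv2) and the standard library are available. Lean on these libraries where they do the work, as an engineer would, in place of code of your own. Each camera call takes 0.05 s, during which the arm holds its last target.

## Task

Lock the child-safe tub of cleaning tablets. Turn its teal collar clockwise (seen from above) until it comes up against the hidden safety stop inside; only there can it be pressed down: press it, and keep it down while turning on until the red wing points at the green mark, then let go so that it springs back up fully. Feel your way gently, never forcing the collar, and leave the mug, soap bottle and jar where they stand.

Things in the scene. Friction and masses are not known exactly. Their poses are not given: they have to be found in the camera images.
- tub: Round white plastic tub fixed on the counter, 164 mm across at the foot, 204 mm at its flange, flange top 105 mm high; it carries a teal collar round a fixed white hub (radius 39 mm, top 124 mm high). Origin: centre of its underside; z up; +x points to the green lock mark. Fingers pressing on tub or collar with more than 35 N count as forcing it.
- tub_axis (a point): Fixed point on the collar's vertical turning axis, at the height of the collar's top face when up (135.5 mm). The collar is a flat ring, inner radius 42, outer 82 mm, its top free between three upright wings. A closed gripper set on the ring beside a wing can press the collar down and push the wing along at once.
- catch (a point): Top of the yellow safety catch fixed on the tub's flange 68.5 deg counter-clockwise (from above) of the green mark: a nib 9 mm wide, 85 to 97 mm from the axis (outside the collar), top 126.5 mm high. The collar's yellow tooth, 60 deg counter-clockwise of the red wing, has to pass under it.
- lock_mark (a point): Top of the green lock mark, a small raised block on the tub's flange, 93.5 mm from the axis, 115 mm high.
- wing_red (a point): Middle of the top edge of the red wing (the pointer, white stripe on top), 63 mm from the axis, 158.5 mm high when the collar is up. Wings are 10 mm thick, run from 46 to 80 mm from the axis and rise 23 mm above the collar's top face. Its x axis points outward along the wing. It turns and sinks with the collar.
- wing_b (a point): Same point on the like, dark teal wing 120 deg counter-clockwise of the red one (its axes are those of the red wing).
- wing_c (a point): Same point on the like, dark teal wing 240 deg counter-clockwise of the red one (its axes are those of the red wing).
- collar (a joint): Collar angle, rad: 0 with the red wing at the green mark, negative before it (starts -2.2 to -1.35), grows clockwise from above. End stops about +0.015 and -2.4. Takes 0.2 N m; stays where left. While up it is blocked at a hidden inner stop, somewhere from -1.05 to -0.45, unseen and different each time, and again by the catch at -0.25. Held down over 6 mm it passes both; clear from -0.04.
- seat (a joint): How far the collar is pressed down on its spring, in m: 0 up, 0.010 fully down on a hard stop. It starts to give at about 5 N, and needs about 9 N at 4 mm and 12 N fully down; it springs back when let go.
- mug: Blue ceramic mug, 76 mm across, 90 mm high, handle on its +y side. Origin: centre of its underside. To be left alone.
- soap: Amber glass bottle with a white cap, 60 mm across, 150 mm high. Origin: centre of its underside. To be left alone.
- jar: Clear glass jar with a metal lid, 72 mm across, 75 mm high. Origin: centre of its underside. To be left alone.

How it is judged:
By the outcome, as a careful person would: the job done as asked, in the order asked, and still so for the second after the job is handed in, with the robot touching nothing.
It also fails if it takes over 59 s, if anything falls off the work surface, if the arm or the gripper's body presses on something with over 40 N, if the wrist force passes 120 N, or if a joint passes its speed limit or range.

## Working session

There is one attempt and no reset: what is moved stays moved. The work goes in short steps, Python scripts to look and compute and a tool call to move; the robot and the scene stay as the last step left them, time stands still between calls to the robot, and variables do not carry over. Pictures are saved under pics/ and viewed, and the job is handed in when it is done.

Besides the shell and the picture viewer there is one more tool, called after "Call:" as a command line: name --argument value ..., lists and objects as JSON in quotes. send_rows: Moves the arm, as the interface text tells. Its arguments: {"type":"object","properties":{"motion":{"type":"array","items":{"type":"number"}}},"required":["motion"]}

```bash
mkdir -p pics; python3 - <<'E'
from rig import get_state, vision, manip, silhouettes, landmark_of
import numpy as np, cv2
print(get_state()); print(manip.tip_extent)
for n in ["scene","top"]:
    p=vision.read_camera(n); cv2.imwrite(f"pics/{n}0.png",p["frame"][:,:,::-1])
    R,t=np.array(p["R"]),np.array(p["t"])
    print(n,"cam at",-R.T@t)
    for l in ["tub","tub_axis","catch","lock_mark","wing_red","wing_b","mug","soap","jar"]:
        for d in landmark_of(l,p)[:3]:
            print(l,round(d["confidence"],2),np.round(R.T@(np.array(d["xyz"])-t),4))
E
```

```text
{'clock': 0.0, 'q': array([ 6.89843877e+01,  1.49370131e+01, -7.98551938e+00,  6.71884295e+01,
       -5.97712667e-04,  9.00024328e+01]), 'dq': array([-0.02467174,  0.06015607,  0.05018006,  0.01110706,  0.06044357,
       -0.04306196]), 'joint_efforts': array([-1.67482900e-03, -4.05679893e+01,  2.53923225e+01,  1.86611986e-02,
        6.03503918e-05, -3.69935549e-06]), 'ee_pos': array([0.18805863, 0.48950215, 0.2554547 ]), 'orientation': array([-1.79889038e+02,  6.02422938e-04,  1.58981956e+02]), 'ft_force': array([0.16019797, 0.6020955 , 0.72275182]), 'torque': array([ 0.00938195,  0.00417408, -0.00985573]), 'opening': 0.0855559794711758}
0.025
scene cam at [ 0.41760093 -0.62488843  0.99534473]
tub 0.77 [ 0.5997 -0.0208 -0.0027]
tub_axis 0.71 [ 0.6016 -0.0204 -0.0017]
tub_axis 0.63 [ 0.5992 -0.0197  0.1349]
catch 0.56 [0.5305 0.0384 0.1284]
catch 0.52 [0.4337 0.3418 0.0007]
lock_mark 0.6 [0.6329 0.0656 0.1181]
lock_mark 0.41 [ 0.5983 -0.0162  0.1317]
wing_red 0.56 [ 0.5398 -0.004   0.1601]
wing_b 0.89 [ 0.6203 -0.08    0.1574]
wing_b 0.79 [0.6374 0.025  0.1536]
mug 0.96 [ 0.432   0.3368 -0.001 ]
soap 0.7 [ 0.6501  0.3508 -0.    ]
top cam at [ 0.44201922 -0.01972782  1.0254086 ]
tub 0.71 [ 0.6005 -0.0262  0.0012]
tub_axis 0.87 [ 0.595  -0.0216  0.1343]
tub_axis 0.44 [0.5275 0.0386 0.1273]
catch 0.67 [0.6343 0.0657 0.1152]
catch 0.59 [0.5276 0.0397 0.129 ]
lock_mark 0.93 [0.6337 0.0663 0.1153]
wing_red 0.92 [ 0.5356 -0.0097  0.1564]
wing_b 0.96 [ 0.6174 -0.0786  0.1609]
wing_b 0.57 [0.6414 0.0205 0.1612]
mug 0.89 [0.4298 0.3408 0.002 ]
soap 0.98 [0.6527 0.352  0.0028]
jar 0.64 [ 0.507  -0.3585  0.0011]
jar 0.33 [0.6536 0.3499 0.0009]
```

View pics/top0.png

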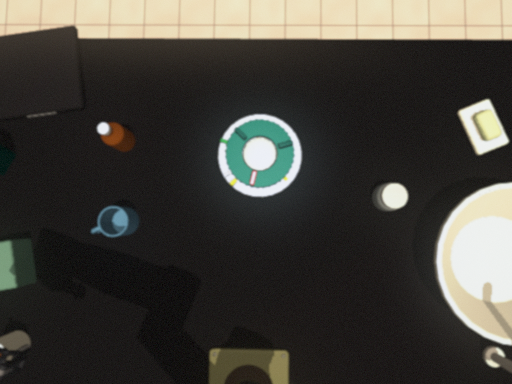

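View pics/scene0.png

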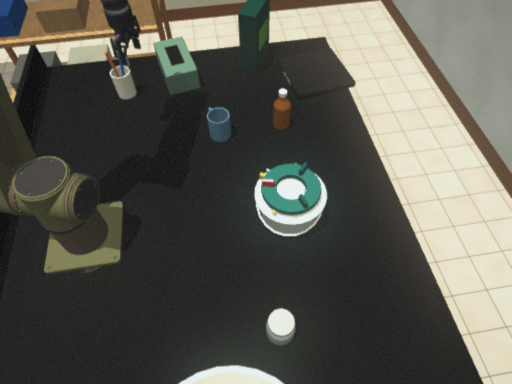

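```bash
python3 - <<'E'
from rig import vision, silhouettes, landmark_of
import numpy as np, cv2
# refine: colors
p=vision.read_camera("top"); R,t,K=map(np.array,(p["R"],p["t"],p["K"]))
f=p["frame"]; hsv=cv2.cvtColor(f,cv2.COLOR_RGB2HSV)
def proj(mask,z):
    v,u=np.nonzero(mask); d=np.c_[u,v,np.ones(len(u))]@np.linalg.inv(K).T@R
    c=-R.T@t; s=(z-c[2])/d[:,2]; return c+d*s[:,None]
vv,uu=np.mgrid[:384,:512]
dep=p["depth"]; P=np.stack([uu,vv,np.ones_like(uu)],-1)@np.linalg.inv(K).T*dep[...,None]; W=(P-t)@R
near=np.hypot(W[...,0]-.598,W[...,1]+.022)<.12
H,S,V=hsv[...,0],hsv[...,1],hsv[...,2]
for n,m in dict(red=((H<8)|(H>172))&(S>120),green=(H>45)&(H<75)&(S>100),yellow=(H>20)&(H<35)&(S>120),teal=(H>78)&(H<100)&(S>80)).items():
    m=m&near
    k,l,st,ce=cv2.connectedComponentsWithStats(m.astype(np.uint8))
    for i in range(1,k):
        if st[i,4]>8:
            w=W[l==i]; print(n,st[i,4],ce[i].round(1),np.median(w,0).round(4),w.max(0).round(4),w.min(0).round(4))
hi=near&(W[...,2]>.15); k,l,st,ce=cv2.connectedComponentsWithStats(hi.astype(np.uint8))
for i in range(1,k):
    if st[i,4]>8: print("hi",st[i,4],W[l==i].mean(0).round(4))
# ring circle: points z .13-.14
r=near&(W[...,2]>.131)&(W[...,2]<.140)
c,rad=cv2.minEnclosingCircle((W[r][:,:2]*1000).astype(np.float32)); print("ring",c,rad,np.median(W[r][:,2]))
hb=near&(W[...,2]>.12)&(W[...,2]<.128)&(S<60)
print("hub",W[hb].mean(0),hb.sum())
E
```

```text
green 21 [223.4 140.6] [0.6299 0.0674 0.1156] [0.637  0.0747 0.1355] [0.6231 0.0558 0.113 ]
yellow 20 [232.6 182. ] [0.528  0.0414 0.1268] [0.5377 0.0488 0.1293] [0.5229 0.0354 0.1028]
teal 2425 [259.7 151.9] [ 0.6012 -0.0263  0.136 ] [0.6776 0.0579 0.1626] [ 0.5182 -0.1017  0.1043]
hi 68 [0.6404 0.0248 0.1582]
hi 71 [ 0.6159 -0.0814  0.1579]
hi 65 [ 0.5368 -0.0069  0.159 ]
ring (598.2018432617188, -21.190935134887695) 83.27510833740234 0.13582703047709638
hub [ 0.59675025 -0.02026318  0.12370083] 763
```

The top view shows the tub at (260,153). The red wing is at (253,178), the catch at (232,182) and the green mark at (223,141). The collar axis is about (0.598, -0.021), the green mark's bearing is about 69° and the red wing's about 167°, so the collar is at about -1.71 rad. I'll push wing_b, with the shut jaws set radially on its counter-clockwise side.

Call:
send_rows --motion '[-1,225,-281,0,-1.24,-1,225,-281,0,-1.24,-1,225,-281,0,-1.24,-1,225,-281,0,-1.24,-1,225,-281,0,-1.24,-1,225,-281,0,-1.24,-1,225,-281,0,-1.24,-1,225,-281,0,-1.24,-1,225,-281,0,-1.24,-1,225,-281,0,-1.24]'

```text
clock: 1.88
ee_pos: [0.4162, 0.2055, 0.2565]
orientation: [179.9, 0.1, 87.2]
ft_force: [-0.3, -0.0, 0.3]
opening: 0.0
```

Call:
send_rows --motion '[-1,225,-281,0,-1.24,-1,225,-281,0,-1.24,-1,225,-281,0,-1.24,-1,225,-281,0,-1.24,-1,225,-281,0,-1.24,-1,225,-281,0,-1.24,-1,225,-281,0,-1.24,-1,225,-281,0,-1.24,-1,225,-281,0,-1.24,-1,225,-281,0,-1.24]'

```text
clock: 2.72
ee_pos: [0.6416, -0.0769, 0.2551]
orientation: [179.9, -0.1, 16.3]
ft_force: [0.6, 0.5, -0.1]
opening: -0.0001
```

```bash
cat > h.py <<'E'
from rig import get_state, vision, manip, silhouettes, landmark_of
import numpy as np, cv2
A=np.array([.5978,-.0212])
def st():
    s=get_state(); print("t",round(s["clock"],2),"p",s["ee_pos"].round(4),"o",s["orientation"].round(2),"F",s["ft_force"].round(1),"M",s["torque"].round(2),"q",s["q"].round(1),s["opening"].round(3)); return s
def cloud(n):
    p=vision.read_camera(n); R,t,K=map(np.array,(p["R"],p["t"],p["K"]))
    vv,uu=np.mgrid[:384,:512]
    P=np.stack([uu,vv,np.ones_like(uu)],-1)@np.linalg.inv(K).T*p["depth"][...,None]
    return p,(P-t)@R
def shot(n,name,crop=None):
    p,W=cloud(n); f=p["frame"][:,:,::-1]
    if crop: f=cv2.resize(f[crop[1]:crop[3],crop[0]:crop[2]],None,fx=4,fy=4,interpolation=cv2.INTER_CUBIC)
    cv2.imwrite(f"pics/{name}.png",f); return p,W
def wings(W,lo=.14,hi=.166):
    r=np.hypot(W[...,0]-A[0],W[...,1]-A[1]); a=np.degrees(np.arctan2(W[...,1]-A[1],W[...,0]-A[0]))%360
    m=(r<.084)&(r>.043)&(W[...,2]>lo)&(W[...,2]<hi)
    k,l,s,c=cv2.connectedComponentsWithStats(m.astype(np.uint8))
    for i in range(1,k):
        if s[i,4]>12:
            w=W[l==i].mean(0); print("wing px",s[i,4],"z",w[2].round(4),"r",np.hypot(*(w[:2]-A)).round(4),"ang",(np.degrees(np.arctan2(*(w[:2]-A)[::-1]))%360).round(1))
E
python3 - <<'E'
from h import *
st()
p,W=shot("scene","s1",(200,100,380,250)); 
m=(W[...,2]>.17)&(W[...,2]<.30)&(np.hypot(W[...,0]-.638,W[...,1]+.0716)<.04)
w=W[m]; 
for z in np.arange(.2,.28,.01):
    q=w[(w[:,2]>z)&(w[:,2]<z+.01)]; 
    if len(q):print(round(z,2),len(q),q.min(0).round(3),q.max(0).round(3))
E
```

```text
Traceback (most recent call last):
  File "h.py", line 5, in st
    s=get_state(); print("t",round(s["clock"],2),"p",s["ee_pos"].round(4),"o",s["orientation"].round(2),"F",s["ft_force"].round(1),"M",s["torque"].round(2),"q",s["q"].round(1),s["opening"].round(3)); return s
                                                                                                                                                                                ^^^^^^^^^^^^^^^^^^
AttributeError: 'float' object has no attribute 'round'
```

```bash
sed -i 's/,s\["opening"\].round(3)//' h.py
python3 - <<'E'
from h import *
st()
p,W=shot("scene","s1",(200,100,380,250)); 
m=(W[...,2]>.17)&(W[...,2]<.30)&(np.hypot(W[...,0]-.638,W[...,1]+.0716)<.04)
w=W[m]; 
for z in np.arange(.2,.28,.01):
    q=w[(w[:,2]>z)&(w[:,2]<z+.01)]; 
    if len(q):print(round(z,2),len(q),q.min(0).round(3),q.max(0).round(3))
E
```

```text
t 2.72 p [ 0.6416 -0.0769  0.2551] o [ 1.7985e+02 -7.0000e-02  1.6250e+01] F [ 0.6  0.5 -0.1] M [ 0.04 -0.03  0.03] q [-6.80e+00  2.71e+01  1.05e+01  7.33e+01 -1.00e-01  1.57e+02]
0.22 1 [ 0.638 -0.085  0.23 ] [ 0.638 -0.085  0.23 ]
0.23 10 [ 0.629 -0.091  0.231] [ 0.643 -0.077  0.239]
0.24 30 [ 0.628 -0.093  0.24 ] [ 0.65  -0.068  0.25 ]
0.25 18 [ 0.627 -0.092  0.25 ] [ 0.641 -0.067  0.26 ]
0.26 15 [ 0.629 -0.093  0.26 ] [ 0.637 -0.075  0.27 ]
0.27 36 [ 0.622 -0.11   0.27 ] [ 0.651 -0.058  0.28 ]
0.28 60 [ 0.619 -0.11   0.28 ] [ 0.655 -0.046  0.29 ]
```

View pics/s1.png

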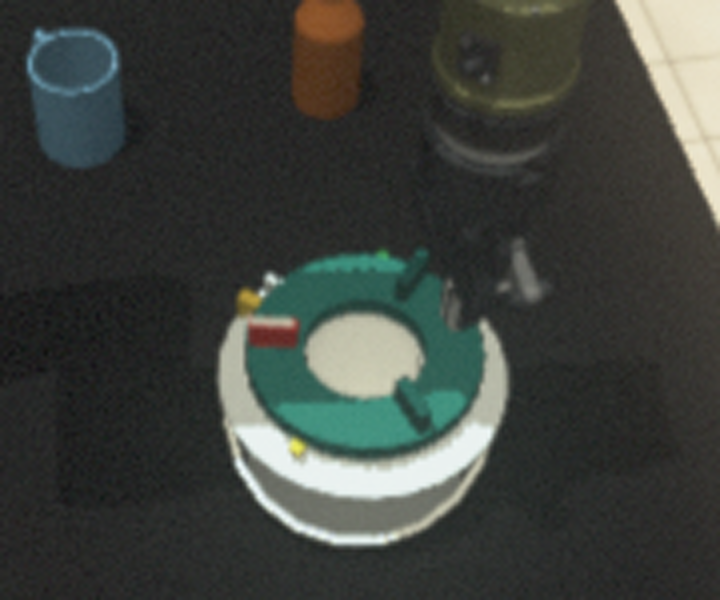

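The image shows the shut fingers above the ring, near (460,300) in the crop, just counter-clockwise of wing_b. For this sweep joint 6 needs the other half-turn of the same grasp, so I'll turn the tool by +180° first.

Call:
send_rows --motion '[-1,0,0,0,1.2,-1,0,0,0,1.2,-1,0,0,0,1.2,-1,0,0,0,1.2,-1,0,0,0,1.2,-1,0,0,0,1.2,-1,0,0,0,1.2,-1,0,0,0,1.2,-1,0,0,0,1.2,-1,0,0,0,1.2]'

```text
clock: 3.6
ee_pos: [0.6378, -0.0712, 0.2564]
orientation: [-180.0, -0.0, 86.1]
ft_force: [0.1, 0.3, -0.9]
opening: 0.0001
```

Call:
send_rows --motion '[-1,0,0,0,1.2,-1,0,0,0,1.2,-1,0,0,0,1.2,-1,0,0,0,1.2,-1,0,0,0,1.2,-1,0,0,0,1.2,-1,0,0,0,1.2,-1,0,0,0,1.2,-1,0,0,0,1.2,-1,0,0,0,1.2]'

```text
clock: 4.43
ee_pos: [0.6378, -0.0711, 0.2564]
orientation: [180.0, -0.0, 154.9]
ft_force: [0.4, -0.4, -0.4]
opening: -0.0001
```

Call:
send_rows --motion '[-1,0,0,-10,0.742,-1,0,0,-20,0.742,-1,0,0,-30,0.742,-1,0,0,-40,0.742,-1,0,0,-50,0.742,-1,0,0,-60,0.742,-1,0,0,-60,0.742,-1,0,0,-60,0.742,-1,0,0,-60,0.742,-1,0,0,-60,0.742]'

```text
clock: 5.27
ee_pos: [0.6387, -0.0718, 0.1973]
orientation: [-180.0, 0.1, -163.1]
ft_force: [0.7, 0.2, -0.6]
opening: 0.0003
```

```bash

python3 - <<'E'
from h import *
st()
E
```

```text
t 5.27 p [ 0.6387 -0.0718  0.1973] o [-1.7997e+02  8.0000e-02 -1.6313e+02] F [ 0.7  0.2 -0.6] M [-0.04 -0.    0.03] q [ -6.4  28.    3.4  65.3   0.  -23.3]
```

```bash
cat >> h.py <<'E'
def tgt(th,off=16.,rad=60.):
    a=np.radians(th); u=np.array([np.cos(a),np.sin(a)]); n=np.array([-u[1],u[0]])
    return A*1000+rad*u+off*n
def rows(ths,cur,curth,dz=0,off=16.):
    for th in ths:
        d=tgt(th,off)-np.array(cur); print(f"{th:.1f}: {d[0]:.1f}, {d[1]:.1f}, {dz}, {np.radians(th-curth):.3f}")
E
python3 - <<'E'
from h import *
rows(np.arange(286.9,263,-2.5),(638,-72),286.9)
print(tgt(286.9-22.5))
E
```

```text
286.9: -7.4, -2.0, 0, 0.000
284.4: -9.8, -3.3, 0, -0.044
281.9: -12.2, -4.6, 0, -0.087
279.4: -14.6, -5.8, 0, -0.131
276.9: -17.1, -6.8, 0, -0.175
274.4: -19.6, -7.8, 0, -0.218
271.9: -22.2, -8.6, 0, -0.262
269.4: -24.8, -9.4, 0, -0.305
266.9: -27.5, -10.0, 0, -0.349
264.4: -30.1, -10.5, 0, -0.393
[607.86866441 -82.4749704 ]
```

Call:
send_rows --motion '[-1,0,0,-10,0,-1,0,0,-20,0,-1,0,0,-27,0,-1,0,0,-27,0,-1,0,0,-27,0]'

```text
clock: 5.68
ee_pos: [0.6375, -0.0719, 0.1681]
orientation: [179.9, -0.1, -163.1]
ft_force: [0.3, -0.5, 0.4]
opening: -0.0001
```

Call:
send_rows --motion '[-1,-4,-1,0,0,-1,-7.4,-2.0,0,0,-1,-9.8,-3.3,0,-0.044,-1,-12.2,-4.6,0,-0.087,-1,-14.6,-5.8,0,-0.131,-1,-17.1,-6.8,0,-0.175]'

```text
clock: 6.18
ee_pos: [0.6225, -0.0786, 0.17]
orientation: [180.0, 0.2, -173.2]
ft_force: [3.2, 1.5, -2.4]
opening: -0.0001
```

```bash

python3 - <<'E'
from h import *
st()
p,W=shot("top","t2",(200,80,330,220)); wings(W)
rows(np.arange(276.9,256,-2.5),(638-17.1,-72-6.8),276.9)
E
```

```text
t 6.18 p [ 0.6225 -0.0786  0.17  ] o [ 179.98    0.22 -173.23] F [ 3.2  1.5 -2.4] M [ 0.18 -0.75  0.04] q [ -7.2  27.3  -2.1  60.5   0.1 -14. ]
wing px 73 z 0.1572 r 0.0625 ang 37.4
wing px 36 z 0.159 r 0.0666 ang 155.3
276.9: -0.0, -0.0, 0, 0.000
274.4: -2.5, -1.0, 0, -0.044
271.9: -5.1, -1.8, 0, -0.087
269.4: -7.7, -2.6, 0, -0.131
266.9: -10.4, -3.2, 0, -0.175
264.4: -13.0, -3.7, 0, -0.218
261.9: -15.7, -4.1, 0, -0.262
259.4: -18.4, -4.3, 0, -0.305
256.9: -21.1, -4.5, 0, -0.349
```

View pics/t2.png

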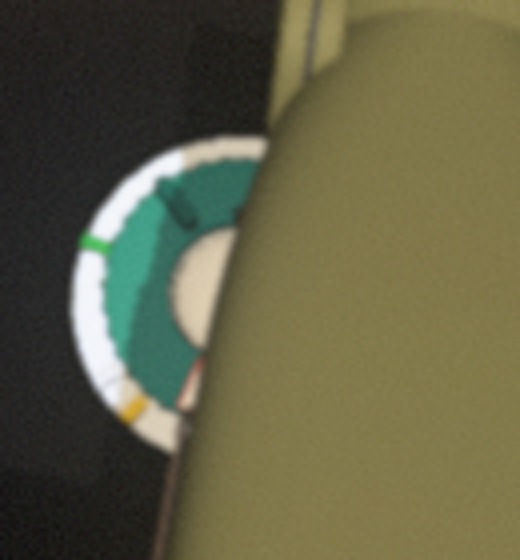

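The top view shows wing_c turned from 47.2° to 37.4° (crop pixel (175,200)), so the collar follows the gripper with about 3.5 N of push.

Call:
send_rows --motion '[-1,-2.5,-1.0,0,-0.044,-1,-5.1,-1.8,0,-0.087,-1,-7.7,-2.6,0,-0.131,-1,-10.4,-3.2,0,-0.175,-1,-13.0,-3.7,0,-0.218,-1,-15.7,-4.1,0,-0.262,-1,-18.4,-4.3,0,-0.305,-1,-21.1,-4.5,0,-0.349,-1,-21.1,-4.5,0,-0.349]'

```text
clock: 6.98
ee_pos: [0.601, -0.0832, 0.1701]
orientation: [179.9, 0.2, 166.9]
ft_force: [1.9, 0.6, -0.1]
opening: 0.0
```

```bash

python3 - <<'E'
from h import *
st()
p,W=cloud("top"); wings(W)
p,W=cloud("scene"); wings(W)
c=np.array((638-17.1-21.1,-72-6.8-4.5))
print(c)
for k in range(6):
    th=256.9-3*k
    print("call",k); rows([th-1,th-2,th-3],c,th); c=tgt(th-3)
E
```

```text
t 6.98 p [ 0.601  -0.0832  0.1701] o [1.7995e+02 1.6000e-01 1.6689e+02] F [ 1.9  0.6 -0.1] M [ 0.23 -0.63 -0.06] q [-7.9 25.3 -5.3 59.2  0.   5.2]
wing px 71 z 0.1572 r 0.0613 ang 16.9
wing px 73 z 0.1574 r 0.0631 ang 137.0
wing px 76 z 0.1526 r 0.0605 ang 139.0
wing px 62 z 0.155 r 0.068 ang 258.4
[599.8 -83.3]
call 0
255.9: -1.1, 0.0, 0, -0.017
254.9: -2.2, 0.0, 0, -0.035
253.9: -3.3, 0.0, 0, -0.052
call 1
252.9: -1.1, 0.0, 0, -0.017
251.9: -2.2, 0.1, 0, -0.035
250.9: -3.2, 0.2, 0, -0.052
call 2
249.9: -1.1, 0.1, 0, -0.017
248.9: -2.2, 0.2, 0, -0.035
247.9: -3.2, 0.3, 0, -0.052
call 3
246.9: -1.1, 0.1, 0, -0.017
245.9: -2.1, 0.3, 0, -0.035
244.9: -3.2, 0.5, 0, -0.052
call 4
243.9: -1.1, 0.2, 0, -0.017
242.9: -2.1, 0.4, 0, -0.035
241.9: -3.2, 0.7, 0, -0.052
call 5
240.9: -1.1, 0.3, 0, -0.017
239.9: -2.1, 0.5, 0, -0.035
238.9: -3.1, 0.8, 0, -0.052
```

Call:
send_rows --motion '[-1,-1.1,0,0,-0.017,-1,-2.2,0,0,-0.035,-1,-3.3,0,0,-0.052]'

```text
clock: 7.33
ee_pos: [0.5976, -0.0833, 0.17]
orientation: [180.0, 0.1, 163.8]
ft_force: [4.3, 0.3, 1.1]
opening: -0.0001
```

Call:
send_rows --motion '[-1,-1.1,0,0,-0.017,-1,-2.2,0.1,0,-0.035,-1,-3.2,0.2,0,-0.052]'

```text
clock: 7.58
ee_pos: [0.5937, -0.0833, 0.1696]
orientation: [-180.0, 0.0, 160.8]
ft_force: [4.3, 0.3, 1.9]
opening: 0.0001
```

Call:
send_rows --motion '[-1,-1.1,0.1,0,-0.017,-1,-2.2,0.2,0,-0.035]'

```text
clock: 7.75
ee_pos: [0.5913, -0.083, 0.1694]
orientation: [-180.0, 0.0, 158.8]
ft_force: [4.3, 0.1, 2.3]
opening: 0.0002
```

Call:
send_rows --motion '[-1,-1.1,0.1,0,-0.017,-1,-2.1,0.2,0,-0.035]'

```text
clock: 7.92
ee_pos: [0.5892, -0.0828, 0.1694]
orientation: [-180.0, 0.0, 156.8]
ft_force: [3.7, -1.4, 2.8]
opening: -0.0001
```

Call:
send_rows --motion '[-1,-1.1,0.2,0,-0.017,-1,-2.1,0.3,0,-0.035]'

```text
clock: 8.08
ee_pos: [0.587, -0.0824, 0.1693]
orientation: [-180.0, 0.0, 154.8]
ft_force: [3.6, -0.9, 1.9]
opening: 0.0002
```

Call:
send_rows --motion '[-1,-1.1,0.2,0,-0.017,-1,-2.1,0.4,0,-0.035]'

```text
clock: 8.25
ee_pos: [0.5849, -0.082, 0.1693]
orientation: [-180.0, -0.0, 152.8]
ft_force: [3.0, -0.7, 2.0]
opening: -0.0003
```

Call:
send_rows --motion '[-1,-1.1,0.2,0,-0.017,-1,-2.1,0.5,0,-0.035]'

```text
clock: 8.42
ee_pos: [0.5837, -0.0817, 0.1694]
orientation: [180.0, 0.1, 150.8]
ft_force: [6.6, -2.4, -0.5]
opening: 0.0002
```

Call:
send_rows --motion '[-1,-1.1,0.3,0,-0.017,-1,-2.1,0.5,0,-0.035]'

```text
clock: 8.58
ee_pos: [0.5832, -0.0817, 0.1695]
orientation: [180.0, 0.3, 148.8]
ft_force: [10.0, -2.6, -3.4]
opening: 0.0
```

```bash

python3 - <<'E'
from h import *
st()
p,W=cloud("top"); wings(W)
c=np.array((638-17.1-21.1-3.3-3.2-2.2-6.3-4.2,-72-6.8-4.5+.2+.2+.9+1.0))
print(c,tgt(238.9))
c=tgt(238.9)
for k in range(12):
    th=238.9-2*k
    print("call",k); rows([th-1,th-2],c,th); c=tgt(th-2)
E
```

```text
t 8.58 p [ 0.5832 -0.0817  0.1695] o [179.95   0.29 148.79] F [10.  -2.6 -3.4] M [-0.59 -2.14 -0.02] q [-7.9 23.6 -8.2 57.9 -0.1 23.3]
wing px 72 z 0.1576 r 0.0603 ang 0.7
wing px 75 z 0.1575 r 0.0629 ang 121.2
[580.6 -81. ] [580.50827362 -80.84055834]
call 0
237.9: -1.0, 0.3, 0, -0.017
236.9: -2.1, 0.6, 0, -0.035
call 1
235.9: -1.0, 0.3, 0, -0.017
234.9: -2.0, 0.7, 0, -0.035
call 2
233.9: -1.0, 0.4, 0, -0.017
232.9: -2.0, 0.8, 0, -0.035
call 3
231.9: -1.0, 0.4, 0, -0.017
230.9: -2.0, 0.9, 0, -0.035
call 4
229.9: -1.0, 0.5, 0, -0.017
228.9: -2.0, 0.9, 0, -0.035
call 5
227.9: -1.0, 0.5, 0, -0.017
226.9: -1.9, 1.0, 0, -0.035
call 6
225.9: -1.0, 0.5, 0, -0.017
224.9: -1.9, 1.1, 0, -0.035
call 7
223.9: -0.9, 0.6, 0, -0.017
222.9: -1.9, 1.1, 0, -0.035
call 8
221.9: -0.9, 0.6, 0, -0.017
220.9: -1.8, 1.2, 0, -0.035
call 9
219.9: -0.9, 0.6, 0, -0.017
218.9: -1.8, 1.2, 0, -0.035
call 10
217.9: -0.9, 0.6, 0, -0.017
216.9: -1.7, 1.3, 0, -0.035
call 11
215.9: -0.8, 0.7, 0, -0.017
214.9: -1.7, 1.4, 0, -0.035
```

The push has risen to 10 N and the collar has stopped with the red wing at about 121°. That is about -0.91 rad, inside the range given for the hidden stop. I'll ease the side load a little and press.

Call:
send_rows --motion '[-1,1.0,-0.3,-2,0.03,-1,1.0,-0.3,-4,0.03,-1,1.0,-0.3,-6,0.03,-1,1.0,-0.3,-8,0.03,-1,1.0,-0.3,-9,0.03,-1,1.0,-0.3,-9,0.03]'

```text
clock: 9.13
ee_pos: [0.5832, -0.0823, 0.1609]
orientation: [-180.0, 0.2, 150.5]
ft_force: [5.9, -3.5, 1.9]
opening: 0.0
```

Call:
send_rows --motion '[-1,0,0,-1,0,-1,0,0,-2,0,-1,0,0,-2,0]'

```text
clock: 9.38
ee_pos: [0.5831, -0.0822, 0.1593]
orientation: [-180.0, 0.2, 150.5]
ft_force: [4.5, -2.4, 4.4]
opening: -0.0
```

Call:
send_rows --motion '[-1,0,0,-1,0,-1,0,0,-2,0,-1,0,0,-2,0]'

```text
clock: 9.63
ee_pos: [0.5831, -0.0823, 0.1576]
orientation: [-180.0, 0.2, 150.5]
ft_force: [5.1, -3.6, 5.8]
opening: -0.0
```

Call:
send_rows --motion '[-1,0,0,-1,0,-1,0,0,-2,0,-1,0,0,-2,0]'

```text
clock: 9.88
ee_pos: [0.583, -0.0824, 0.1557]
orientation: [-180.0, 0.2, 150.5]
ft_force: [3.7, -3.3, 6.5]
opening: 0.0
```

Call:
send_rows --motion '[-1,0,0,-1,0,-1,0,0,-2,0,-1,0,0,-2,0]'

```text
clock: 10.13
ee_pos: [0.5827, -0.0824, 0.1538]
orientation: [-179.9, 0.2, 150.5]
ft_force: [2.9, -3.8, 9.9]
opening: -0.0002
```

```bash

python3 - <<'E'
from h import *
st()
p,W=cloud("top"); wings(W,.138)
E
```

```text
t 10.13 p [ 0.5827 -0.0824  0.1538] o [-179.94    0.2   150.53] F [ 2.9 -3.8  9.9] M [-0.66 -0.51 -0.05] q [-8.  24.3 -9.6 55.9 -0.1 21.5]
wing px 63 z 0.1515 r 0.0617 ang 360.0
wing px 73 z 0.151 r 0.063 ang 120.7
```

It gives: the wings have dropped about 6 mm. I'll press on to the bottom.

Call:
send_rows --motion '[-1,0,0,-1,0,-1,0,0,-2,0,-1,0,0,-3,0,-1,0,0,-3,0]'

```text
clock: 10.52
ee_pos: [0.5827, -0.0824, 0.1511]
orientation: [-179.9, 0.2, 150.5]
ft_force: [1.9, -3.1, 10.8]
opening: -0.0
```

Call:
send_rows --motion '[-1,0,0,-1,0,-1,0,0,-1.5,0,-1,0,0,-1.5,0]'

```text
clock: 10.77
ee_pos: [0.5828, -0.0825, 0.1504]
orientation: [-179.9, 0.2, 150.5]
ft_force: [1.9, -3.5, 14.2]
opening: -0.0003
```

```bash

python3 - <<'E'
from h import *
st()
p,W=cloud("top"); wings(W,.138)
c=tgt(238.9)+[1,-.3]; print(c)
th0=240.6
for k in range(3):
    print("call",k,c)
    if k==0: rows([239.6,238.6,237.6,236.6,235.6],c,240.6); c=tgt(235.6)
    else: rows([235.6-5*(k-1)-j for j in range(1,6)],c,235.6-5*(k-1)); c=tgt(235.6-5*k)
E
```

```text
t 10.77 p [ 0.5828 -0.0825  0.1504] o [-179.95    0.25  150.53] F [ 1.9 -3.5 14.2] M [-0.61 -0.15 -0.04] q [ -8.   24.4 -10.   55.4  -0.1  21.5]
wing px 59 z 0.1482 r 0.0619 ang 359.9
wing px 66 z 0.1481 r 0.063 ang 120.5
[581.50827362 -81.14055834]
call 0 [581.50827362 -81.14055834]
239.6: -0.3, 0.1, 0, -0.017
238.6: -1.3, 0.4, 0, -0.035
237.6: -2.3, 0.7, 0, -0.052
236.6: -3.4, 1.0, 0, -0.070
235.6: -4.4, 1.4, 0, -0.087
call 1 [577.10379577 -79.74628195]
234.6: -1.0, 0.4, 0, -0.017
233.6: -2.0, 0.8, 0, -0.035
232.6: -3.0, 1.2, 0, -0.052
231.6: -4.0, 1.6, 0, -0.070
230.6: -5.0, 2.0, 0, -0.087
call 2 [572.07990638 -77.71970262]
229.6: -1.0, 0.5, 0, -0.017
228.6: -2.0, 0.9, 0, -0.035
227.6: -2.9, 1.4, 0, -0.052
226.6: -3.9, 1.9, 0, -0.070
225.6: -4.8, 2.5, 0, -0.087
```

It's down about 9.5 mm at 14 N. Next I'll turn on while holding it down.

Call:
send_rows --motion '[-1,-0.3,0.1,-0.5,-0.017,-1,-1.3,0.4,-0.5,-0.035,-1,-2.3,0.7,-0.5,-0.052,-1,-3.4,1.0,-0.5,-0.07,-1,-4.4,1.4,-0.5,-0.087]'

```text
clock: 11.23
ee_pos: [0.5787, -0.0812, 0.1503]
orientation: [-180.0, 0.3, 145.5]
ft_force: [0.2, -3.9, 14.9]
opening: 0.0002
```

```bash

python3 - <<'E'
from h import *
st()
p,W=cloud("top"); wings(W,.138)
E
```

```text
t 11.23 p [ 0.5787 -0.0812  0.1503] o [-179.98    0.31  145.51] F [ 0.2 -3.9 14.9] M [-0.76 -0.13  0.08] q [ -7.9  24.  -10.7  55.   -0.2  26.6]
wing px 62 z 0.1479 r 0.0618 ang 356.6
wing px 71 z 0.1482 r 0.0626 ang 116.7
```

It has passed the stop (red wing at 116.7°, still down). I'll continue.

Call:
send_rows --motion '[-1,-1.0,0.4,0,-0.017,-1,-2.0,0.8,0,-0.035,-1,-3.0,1.2,0,-0.052,-1,-4.0,1.6,0,-0.07,-1,-5.0,2.0,0,-0.087]'

```text
clock: 11.7
ee_pos: [0.5735, -0.0793, 0.1503]
orientation: [-180.0, 0.3, 140.5]
ft_force: [1.0, -3.5, 15.3]
opening: -0.0
```

Call:
send_rows --motion '[-1,-1.0,0.5,0,-0.017,-1,-2.0,0.9,0,-0.035,-1,-2.9,1.4,0,-0.052,-1,-3.9,1.9,0,-0.07,-1,-4.8,2.5,0,-0.087]'

```text
clock: 12.12
ee_pos: [0.5686, -0.0768, 0.1503]
orientation: [180.0, 0.3, 135.5]
ft_force: [0.2, -4.5, 16.6]
opening: 0.0001
```

```bash

python3 - <<'E'
from h import *
st()
p,W=cloud("top"); wings(W,.138)
c=tgt(225.6); th=225.6
for k in range(7):
    print("call",k,c)
    rows([th-j for j in range(1,6)],c,th); th-=5; c=tgt(th)
E
```

```text
t 12.12 p [ 0.5686 -0.0768  0.1503] o [179.99   0.29 135.54] F [ 0.2 -4.5 16.6] M [-0.75  0.07  0.1 ] q [ -7.6  23.1 -12.3  54.5  -0.2  36.9]
wing px 30 z 0.1484 r 0.0613 ang 349.1
wing px 67 z 0.1484 r 0.0631 ang 106.9
call 0 [567.25176244 -75.26297423]
224.6: -0.9, 0.5, 0, -0.017
223.6: -1.9, 1.1, 0, -0.035
222.6: -2.8, 1.7, 0, -0.052
221.6: -3.7, 2.3, 0, -0.070
220.6: -4.6, 2.9, 0, -0.087
call 1 [562.65610904 -72.39479395]
219.6: -0.9, 0.6, 0, -0.017
218.6: -1.8, 1.3, 0, -0.035
217.6: -2.6, 1.9, 0, -0.052
216.6: -3.5, 2.6, 0, -0.070
215.6: -4.3, 3.3, 0, -0.087
call 2 [558.32792186 -69.13699039]
214.6: -0.8, 0.7, 0, -0.017
213.6: -1.6, 1.4, 0, -0.035
212.6: -2.5, 2.1, 0, -0.052
211.6: -3.2, 2.9, 0, -0.070
210.6: -4.0, 3.6, 0, -0.087
call 3 [554.30014103 -65.51435738]
209.6: -0.8, 0.8, 0, -0.017
208.6: -1.5, 1.5, 0, -0.035
207.6: -2.3, 2.3, 0, -0.052
206.6: -3.0, 3.1, 0, -0.070
205.6: -3.7, 4.0, 0, -0.087
call 4 [550.6034204  -61.55446535]
204.6: -0.7, 0.8, 0, -0.017
203.6: -1.4, 1.7, 0, -0.035
202.6: -2.0, 2.5, 0, -0.052
201.6: -2.7, 3.4, 0, -0.070
200.6: -3.3, 4.3, 0, -0.087
call 5 [547.26589423 -57.28745148]
199.6: -0.6, 0.9, 0, -0.017
198.6: -1.2, 1.8, 0, -0.035
197.6: -1.8, 2.7, 0, -0.052
196.6: -2.4, 3.6, 0, -0.070
195.6: -3.0, 4.5, 0, -0.087
call 6 [544.31296312 -52.74579031]
194.6: -0.5, 0.9, 0, -0.017
193.6: -1.1, 1.9, 0, -0.035
192.6: -1.6, 2.8, 0, -0.052
191.6: -2.1, 3.8, 0, -0.070
190.6: -2.5, 4.8, 0, -0.087
```

Call:
send_rows --motion '[-1,-0.9,0.5,0,-0.017,-1,-1.9,1.1,0,-0.035,-1,-2.8,1.7,0,-0.052,-1,-3.7,2.3,0,-0.07,-1,-4.6,2.9,0,-0.087]'

```text
clock: 12.58
ee_pos: [0.5638, -0.0739, 0.1503]
orientation: [180.0, 0.3, 130.6]
ft_force: [0.2, -4.3, 16.7]
opening: 0.0
```

Call:
send_rows --motion '[-1,-0.9,0.6,0,-0.017,-1,-1.8,1.3,0,-0.035,-1,-2.6,1.9,0,-0.052,-1,-3.5,2.6,0,-0.07,-1,-4.3,3.3,0,-0.087]'

```text
clock: 13.0
ee_pos: [0.5593, -0.0706, 0.1502]
orientation: [180.0, 0.3, 125.6]
ft_force: [-1.0, -4.1, 17.3]
opening: 0.0002
```

Call:
send_rows --motion '[-1,-0.8,0.7,0,-0.017,-1,-1.6,1.4,0,-0.035,-1,-2.5,2.1,0,-0.052,-1,-3.2,2.9,0,-0.07,-1,-4.0,3.6,0,-0.087]'

```text
clock: 13.42
ee_pos: [0.5552, -0.0669, 0.1502]
orientation: [180.0, 0.3, 120.6]
ft_force: [-0.9, -2.1, 17.9]
opening: 0.0
```

```bash

python3 - <<'E'
from h import *
st()
p,W=cloud("top"); wings(W,.138)
p,W=cloud("scene"); wings(W,.138)
E
```

```text
t 13.42 p [ 0.5552 -0.0669  0.1502] o [179.97   0.25 120.58] F [-0.9 -2.1 17.9] M [-0.72  0.21  0.05] q [ -6.8  21.8 -14.3  53.7  -0.2  52.6]
wing px 61 z 0.1486 r 0.063 ang 92.5
wing px 60 z 0.1453 r 0.0632 ang 329.6
wing px 44 z 0.1507 r 0.0702 ang 232.6
```

Call:
send_rows --motion '[-1,-0.8,0.8,0,-0.017,-1,-1.5,1.5,0,-0.035,-1,-2.3,2.3,0,-0.052,-1,-3.0,3.1,0.3,-0.07,-1,-3.7,4.0,0.3,-0.087]'

```text
clock: 13.93
ee_pos: [0.5513, -0.0628, 0.1503]
orientation: [180.0, 0.2, 115.6]
ft_force: [-0.7, -3.8, 16.6]
opening: -0.0001
```

Call:
send_rows --motion '[-1,-0.7,0.8,0,-0.017,-1,-1.4,1.7,0,-0.035,-1,-2.0,2.5,0,-0.052,-1,-2.7,3.4,0,-0.07,-1,-3.3,4.3,0,-0.087]'

```text
clock: 14.35
ee_pos: [0.5478, -0.0585, 0.1502]
orientation: [180.0, 0.2, 110.6]
ft_force: [-1.8, -2.7, 16.7]
opening: -0.0004
```

Call:
send_rows --motion '[-1,-0.6,0.9,0,-0.017,-1,-1.2,1.8,0,-0.035,-1,-1.8,2.7,0,-0.052,-1,-2.4,3.6,0,-0.07,-1,-3.0,4.5,0,-0.087]'

```text
clock: 14.77
ee_pos: [0.5447, -0.0539, 0.1502]
orientation: [179.9, 0.2, 105.6]
ft_force: [-0.4, -3.4, 18.0]
opening: -0.0003
```

```bash

python3 - <<'E'
from h import *
st()
p,W=shot("top","t3",(200,80,330,220)); wings(W,.138)
E
```

```text
t 14.77 p [ 0.5447 -0.0539  0.1502] o [179.95   0.19 105.63] F [-0.4 -3.4 18. ] M [-0.58  0.35  0.08] q [ -5.6  20.8 -16.   53.2  -0.2  68.8]
wing px 68 z 0.1481 r 0.0625 ang 77.2
```

View pics/t3.png

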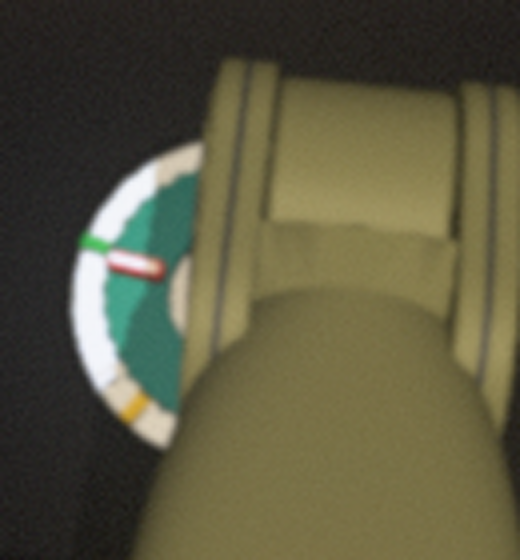

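The red wing at crop pixel (137,264) is about 8° short of the green mark at (95,243), still held down.

Call:
send_rows --motion '[-1,-0.5,0.9,0,-0.017,-1,-1.1,1.9,0,-0.035,-1,-1.6,2.8,0,-0.052,-1,-2.1,3.8,0,-0.07,-1,-2.5,4.8,0,-0.087]'

```text
clock: 15.23
ee_pos: [0.5421, -0.049, 0.1502]
orientation: [179.9, 0.2, 100.7]
ft_force: [-2.6, -2.5, 18.6]
opening: -0.0003
```

```bash
cat >> h.py <<'E'
def ang(p,zr):
    R,t,K=map(np.array,(p["R"],p["t"],p["K"]))
    hsv=cv2.cvtColor(p["frame"],cv2.COLOR_RGB2HSV).astype(int); H,S,V=hsv[...,0],hsv[...,1],hsv[...,2]
    c=-R.T@t
    vv,uu=np.mgrid[:384,:512]; d=np.stack([uu,vv,np.ones_like(uu)],-1)@np.linalg.inv(K).T@R
    for n,z,m,lo,hi in [("green",.115,(H>45)&(H<72)&(S>110),.085,.104),("catch",.1265,(H>15)&(H<33)&(S>120),.083,.1)]:
        X=c+d*((z-c[2])/d[...,2])[...,None]; x=X[...,0]-A[0];y=X[...,1]-A[1]; r=np.hypot(x,y)
        a=np.degrees(np.arctan2(y,x))
        m=m&(r>lo)&(r<hi)&(a>40)&(a<160)
        if m.sum(): print(n,m.sum(),"ang",np.average(a[m],weights=S[m]).round(2),"r",r[m].mean().round(4))
E
python3 - <<'E'
from h import *
st()
for n in("top","scene"):
    p,W=cloud(n); print(n); wings(W,.138); ang(p,0)
c=tgt(190.6); rows([190.2,189.6,189,188.4,187.8,187.2,186.6,186],c,190.6)
E
```

```text
t 15.23 p [ 0.5421 -0.049   0.1502] o [1.7995e+02 1.7000e-01 1.0065e+02] F [-2.6 -2.5 18.6] M [-0.64  0.43  0.03] q [ -5.1  20.5 -16.4  53.   -0.2  74.3]
top
wing px 67 z 0.1481 r 0.0632 ang 72.3
green 14 ang 69.57 r 0.0962
catch 31 ang 137.19 r 0.0912
scene
wing px 31 z 0.1473 r 0.0632 ang 70.7
wing px 59 z 0.1511 r 0.0693 ang 212.6
wing px 58 z 0.1454 r 0.0653 ang 310.6
190.2: -0.2, 0.4, 0, -0.007
189.6: -0.5, 1.0, 0, -0.017
189.0: -0.7, 1.6, 0, -0.028
188.4: -1.0, 2.2, 0, -0.038
187.8: -1.2, 2.8, 0, -0.049
187.2: -1.5, 3.4, 0, -0.059
186.6: -1.7, 4.0, 0, -0.070
186.0: -2.0, 4.6, 0, -0.080
```

Call:
send_rows --motion '[-1,-0.5,1.0,0,-0.017,-1,-0.7,1.6,0,-0.028,-1,-0.7,1.6,0,-0.028]'

```text
clock: 15.58
ee_pos: [0.5413, -0.0473, 0.1502]
orientation: [179.9, 0.2, 99.1]
ft_force: [-2.4, -3.1, 17.7]
opening: -0.0002
```

Call:
send_rows --motion '[-1,-0.3,0.6,0,-0.01,-1,-0.5,1.2,0,-0.021,-1,-0.5,1.2,0,-0.021]'

```text
clock: 15.83
ee_pos: [0.5407, -0.0461, 0.1502]
orientation: [180.0, 0.2, 97.9]
ft_force: [-1.9, -3.2, 19.0]
opening: 0.0002
```

```bash

python3 - <<'E'
from h import *
st()
for n in("top","top"):
    p,W=cloud(n); print(n); wings(W,.138); ang(p,0)
E
```

```text
t 15.83 p [ 0.5407 -0.0461  0.1502] o [1.7995e+02 1.6000e-01 9.7880e+01] F [-1.9 -3.2 19. ] M [-0.5   0.46  0.03] q [ -4.8  20.4 -16.6  53.   -0.1  77.3]
top
wing px 66 z 0.1484 r 0.0631 ang 69.5
green 16 ang 69.56 r 0.0951
catch 32 ang 136.58 r 0.0908
top
wing px 65 z 0.1483 r 0.0633 ang 69.4
green 16 ang 69.56 r 0.0951
catch 32 ang 136.58 r 0.0908
```

Call:
send_rows --motion '[-1,-0.2,0.6,0,-0.01,-1,-0.2,0.6,0,-0.01]'

```text
clock: 16.1
ee_pos: [0.5406, -0.0458, 0.1503]
orientation: [179.9, 0.2, 97.3]
ft_force: [-2.4, -3.9, 18.2]
opening: -0.0005
```

Call:
send_rows --motion '[-1,-0.2,0.6,0,-0.01,-1,-0.2,0.6,0,-0.01]'

```text
clock: 16.27
ee_pos: [0.5406, -0.0457, 0.1503]
orientation: [179.9, 0.3, 96.7]
ft_force: [-2.0, -5.1, 18.5]
opening: -0.0001
```

```bash

python3 - <<'E'
from h import *
st()
p,W=shot("top","t4",(200,80,330,220)); wings(W,.138); ang(p,0)
E
```

```text
t 16.27 p [ 0.5406 -0.0457  0.1503] o [179.93   0.26  96.71] F [-2.  -5.1 18.5] M [-0.93  0.36  0.08] q [ -4.7  20.3 -16.6  52.9  -0.2  78.6]
wing px 60 z 0.1479 r 0.0648 ang 69.1
green 16 ang 69.55 r 0.0951
catch 32 ang 136.77 r 0.0909
```

View pics/t4.png

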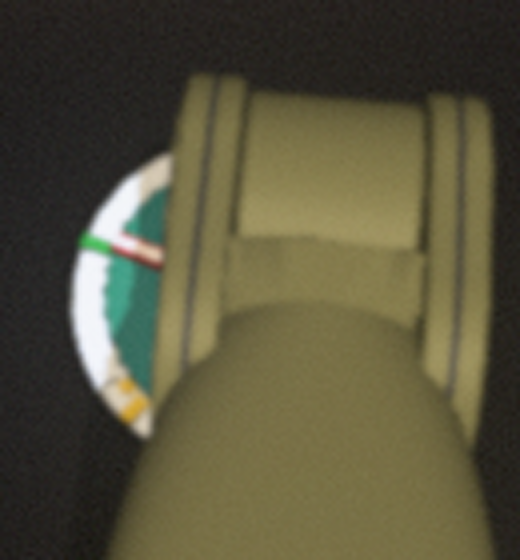

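The collar has stalled just past alignment, with the side force rising from about 3.5 to 5.5 N. The red wing at crop pixel (135,250) lines up with the green mark at (95,243), and the tooth at (125,383) is past the catch. I'll let it rise slowly.

Call:
send_rows --motion '[-1,0,0,2,0,-1,0,0,4,0,-1,0,0,6,0,-1,0,0,8,0,-1,0,0,10,0,-1,0,0,12,0,-1,0,0,14,0,-1,0,0,16,0,-1,0,0,17,0,-1,0,0,17,0]'

```text
clock: 17.15
ee_pos: [0.5389, -0.0457, 0.1635]
orientation: [-179.7, 0.2, 96.7]
ft_force: [2.0, -4.8, -1.6]
opening: -0.0001
```

```bash

python3 - <<'E'
from h import *
st()
p,W=cloud("top"); wings(W,.14)
p,W=cloud("scene"); wings(W,.14)
E
```

```text
t 17.15 p [ 0.5389 -0.0457  0.1635] o [-179.75    0.21   96.71] F [ 2.  -4.8 -1.6] M [-1.2  -0.45  0.07] q [ -4.7  19.8 -15.3  55.1  -0.3  78.6]
wing px 69 z 0.1566 r 0.0652 ang 69.5
wing px 37 z 0.1562 r 0.0614 ang 67.3
wing px 57 z 0.1535 r 0.0696 ang 207.9
wing px 88 z 0.152 r 0.0653 ang 306.7
```

It has sprung up (wing top at about 157 mm). I'll back away from the wing, then lift clear.

Call:
send_rows --motion '[-1,0.5,-3,0,0,-1,1,-6,0,0,-1,1,-6,0,0,-1,1,-6,20,0,-1,1,-6,40,0,-1,1,-6,70,0,-1,1,-6,100,0,-1,1,-6,120,0]'

```text
clock: 17.92
ee_pos: [0.5414, -0.0496, 0.2869]
orientation: [180.0, -0.0, 96.8]
ft_force: [0.6, -0.3, 0.2]
opening: 0.0001
```

Call:
send_rows --motion '[-1,-40,-20,0,0,-1,-80,-40,0,0,-1,-120,-80,0,0,-1,-160,-120,0,0,-1,-190,-150,0,0,-1,-200,-180,0,0,-1,-200,-200,0,0,-1,-200,-200,0,0]'

```text
clock: 18.58
ee_pos: [0.3386, -0.2547, 0.2846]
orientation: [-179.9, 0.1, 96.3]
ft_force: [0.1, 0.1, -0.2]
opening: 0.0001
```

```bash

python3 - <<'E'
from h import *
st()
p,W=shot("top","t5",(200,80,330,220)); wings(W,.145); ang(p,0)
R,t=p["R"],p["t"]
m=(np.hypot(W[...,0]-A[0],W[...,1]-A[1]))
r=(m>.05)&(m<.078)&(W[...,2]>.11)&(W[...,2]<.142); print("ring z",np.median(W[r][:,2]))
for l in ["mug","soap","jar","wing_red","lock_mark"]:
    for d in landmark_of(l,p)[:1]: print(l,round(d["confidence"],2),(R.T@(np.array(d["xyz"])-t)).round(4))
E
```

```text
t 18.58 p [ 0.3386 -0.2547  0.2846] o [-1.7992e+02  1.5000e-01  9.6310e+01] F [ 0.1  0.1 -0.2] M [-0.01 -0.07  0.01] q [-36.8   4.2 -17.   68.8  -0.2  46.9]
wing px 73 z 0.1577 r 0.0619 ang 308.6
wing px 77 z 0.1576 r 0.0626 ang 69.3
wing px 65 z 0.1587 r 0.0629 ang 188.5
green 16 ang 69.55 r 0.0951
catch 21 ang 136.61 r 0.0917
ring z 0.13598222072583868
mug 0.69 [0.4269 0.3412 0.0011]
soap 0.96 [0.651  0.3517 0.0031]
jar 0.85 [ 5.040e-01 -3.586e-01 -1.000e-04]
lock_mark 0.65 [0.6341 0.0664 0.1185]
```

View pics/t5.png

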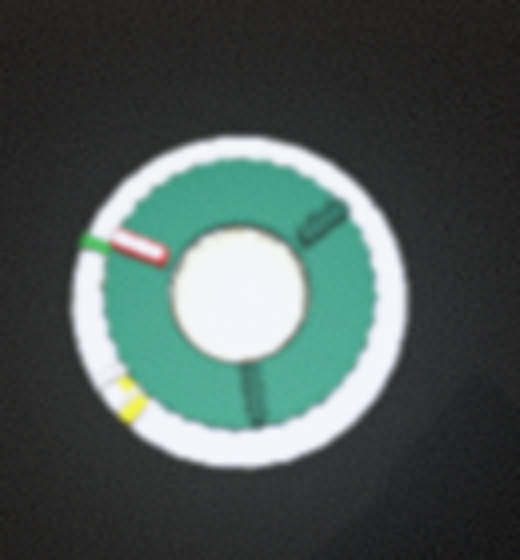

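The red wing at (138,245) points at the green mark at (95,243). The ring top is back at 136 mm, the fingers are clear, and the mug, soap bottle and jar haven't moved. I'm handing it in.

```bash
python3 -c "
from rig import manip
print(manip.close_job())"
```

```text
the job is handed in; nothing more can be done
None
```

The tub is locked and the job is handed in, with the arm clear, at about 18.6 s on the robot's clock.

- **What I did:** I turned the collar clockwise by pushing one of the teal wings with the shut gripper. It met the hidden stop at about -0.91 rad with about 10 N of push. There I pressed it down about 9.5 mm and held it down with 14–19 N while turning on until the red wing reached the green mark. The side push then rose to about 5.5 N and the collar stopped moving, most likely at the end stop. I then let it spring up and lifted the gripper clear.
- **Last checks:** The mean bearing of the three wings puts the red wing at 68.8°, and I measured the green mark at 68.1–69.6°, so they agree to within about 1°. The collar's top face is back at 136 mm (135.5 mm is fully up). Mug, soap bottle and jar are within 3 mm of their first readings, which is camera error.
- **Forces:** The highest reading between moves was about 19 N; forces within a move were not logged.
- **Disagreements:** The two ways of measuring the green mark, by its colour and from the catch, differed by 0.8–1.5°. In the last picture the network did not report the red wing, so that angle comes from the depth image alone.

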